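# Nest the tall sample beaker in its tapered bench holder

## Task

Stand the tall tapered beaker in the round weighted metal holder, so that it cannot be knocked over. Lower it in slowly and upright until it just sits and let go there: do not drop it in or press it down, or it wedges tight. Leave the short beaker standing where it is.

Things in the scene. Friction and masses are not known exactly. Their poses are not given: they have to be found in the camera images.
- tall_beaker: tall white plastic beaker with fine graduation lines, open at the top, 95 mm high, about 50 g: round foot 36 mm across, walls that widen evenly to 56 mm over the lower 55 mm, then a straight collar 56 mm across for the upper 40 mm (grip it there, across the diameter). Origin: centre of its underside, z up along its axis. It starts standing on the bench.
- holder: plain metal tapered cup fixed on a thick round metal foot 80 mm across; 65 mm high, 0.8 kg, loose on the bench. Round mouth 52 mm across inside; the bore narrows downwards with the beaker's own taper. The beaker sits when its underside is about 25 mm above the holder's; 55 mm of it, with the whole collar, then stands above the mouth. Origin: centre of the foot's underside, z up.
- short_beaker: the short white plastic beaker of the same 56 mm width but only 55 mm high, open at the top, 40 g; a bystander. Origin at the centre of its underside, z up.
- table: the black bench top, 1.4 by 2.3 m, its surface at z = 0, origin at the centre of the surface; holder and beakers stand on it. It does not move.
There are look-alikes about, which are no part of the job. Leave any purple or turquoise look-alike of the holder alone.

How it is judged (in metres and radians):
On the way:
1. the tall beaker, still held in the gripper, is lowered into the holder's mouth to within 15 mm of where it sits (horizontal distance between tall_beaker and holder below 0.015 m and z of tall_beaker in the frame of holder below 0.04 m and contact force between the fingers and tall_beaker above 0.5 N), for 0.1 s.
At the end, for the whole second after the job is handed in: the tall beaker rests released and still in the holder, its underside 15 to 35 mm above the holder's underside and within 12 mm of its axis, upright within 10 degrees; the holder stands flat on the bench (horizontal distance between tall_beaker and holder below 0.012 m and z of tall_beaker in the frame of holder between 0.015 and 0.035 m and angle between tall_beaker's own z axis and vertical below 0.175 rad and angle between holder's own z axis and vertical below 0.1 rad and height (world z) of holder below 0.01 m and linear speed of tall_beaker below 0.02 m/s); the robot touches nothing.
It fails at once if the tall beaker is dropped in so hard that it wedges: the walls bear on each other with more than 75 N (contact force between tall_beaker and holder above 75 N).
It fails at once if the tall beaker is pressed into the holder: the holder bears on the bench with more than 45 N (its own weight is 8 N) (contact force between holder and table above 45 N).
It fails at once if the short beaker is moved more than 30 mm or tipped (distance of short_beaker from where it was at the start of the episode above 0.03 m or angle between short_beaker's own z axis and vertical above 0.35 rad).
It also fails if it takes over 38 s, if anything falls off the work surface, if the arm or the gripper's body presses on something with over 40 N, if the wrist force passes 120 N, or if a joint passes its speed limit or range.

## Robot

A 6-joint arm with a two-finger parallel gripper is mounted at the origin on the work surface. World frame = base frame: x ahead of the robot, y to its left, z up, the work surface at z = 0. Lengths are in mm, angles in degrees, forces in N, time in s.
With the tool pointing down it reaches from about 325 to 900 mm from the base axis. Payload 6.1 kg.
Tool frame: the origin (TCP) lies at the very end of the fingers, on their centre line; the grasp point (between the pads) lies pinch_z behind it (pinch_z is the distance from the TCP to the grasp point, in mm); z points along the fingers, y is the line along which they close (so a half turn about z gives the same grasp; the last joint's range is limited). The gripper opens to 85 mm and grips with 20 to 120 N. Pads are 22 mm wide; open, the fingers measure 114 mm over their backs; the gripper's body (76 mm by 85 mm) begins 54 mm behind the grasp point. The pads swing forward as they close: fully open they stand 13 mm farther back than shut.
Start: joints at [-71.969, 12.628, 87.462, -0, 79.91, -7.225], TCP at [266.657, -565.252, 231.3] pointing down, gripper open.
Joint ranges: [-170.65, 170.65], [-52.31, 119.04], [5.05, 147.46], [-71.25, 251.25], [11.57, 151.72], [-153.62, 153.62]. Speed limits (degrees/s): [147.25, 147.25, 172.46, 180, 180, 180].

## Interface

Orientations are given as a 3x3 rotation matrix whose columns are the frame's x, y, z axes.
In Python, from station import * gives the robot as it stands.
- The arm moves only by the tool arm_command, never from a script. Its argument "plan" is a list of rows, each a list of 6 numbers: the shift along the tool's x, y, z each as a share of 25 mm, from -1 to 1, then the turn, a rotation vector about the tool's x, y, z each as a share of 4 degrees, from -1 to 1. A call has 1 to 12 rows; each row shifts and turns the commanded pose from where the row before left it, along the tool's axes as they then stand; what a row does not reach is not made up. A row lasts 1/12 s, in which the tool goes at most 41.7 mm and 7.16 degrees, less where a joint would pass 70% of its speed; a pose out of reach is approached as far as the arm can. A call with a number of a shift or a turn outside -1 to 1 is refused whole. A call with a gripper value outside its range is refused whole. "jaw" is the opening, from 0 (shut) to 1 (fully open), set as the call begins (left out, the last holds). The fingers move at their own pace and stop on an object; "force" is the grip in N (left out, the last holds). Time passes only in rows, so rows that do not move let the fingers close. It gives the time, the measured TCP pose, the force, the opening and the grip force at its end, in the units of the state.
- read_state(): the state, without advancing time (a new reading comes with each control period).
- read_camera(name): name is "side" or "top"; returns a dict with "color" (384x512x3 uint8, red, green, blue), "fovy" (degrees; the focal length in pixels is half the picture's height over the tangent of half this angle, whatever the lens; pixels are square), "cx", "cy" (the principal point, pixels), "dist" ([k1, k2, p1, p2, k3] as OpenCV has them; the pictures are not rectified), "view" (4x4, takes a point from world to camera coordinates). Camera axes: x right, y up, looking along -z (the intrinsics and any distortion apply to the point x, -y, -z); pixel columns grow to the right and rows downward; lengths in mm; the calibration is good to about 2 mm. A picture is of the moment at which its call begins. There is no depth.
- hand_in(): hands the job in; it is judged then, once.
Trained networks look in the newest picture that a camera, given by its name, has taken for a name from the list of things; names that differ only in an ending like _2 or _b are one class to them, and where a whole thing is asked for, a point or a joint stands for the part that bears it (a point fixed in the world has none). Each returns a list of dicts, best first, with "confidence" (0 to 1); they miss things now and then, are a little off and sometimes report something else, mostly with a low value. They report only what shows in the picture. A call takes as long as a camera call. They do not tell look-alikes from the thing itself.
- find_in(camera, thing): "position" ([column, row] as shares, 0 to 1, of the picture: columns of its width, rows of its height, amid what is visible of it).
- silhouettes(camera, thing): "mask" (384x512 bool, what is visible of it) and "position" ([column, row] as shares, 0 to 1, of the picture: columns of its width, rows of its height, amid what is visible of it).
- tip_of(camera, thing): "position" ([column, row] as shares, 0 to 1, of the picture: columns of its width, rows of its height: a listed point, or the origin of a listed thing).
The state is a dict: "time": time; "qpos": joint angles; "qvel": joint speeds; "tau": joint torques, N m; "tool_pos": TCP position; "orientation": TCP orientation; "contact_force": force on the tool from outside, world axes, zero at the start; "torque": the same for the moment, N m; "finger_gap": finger opening in mm; "grip_force": force on a finger pad.
Only numpy, scipy, OpenCV 4.12 (cv2) and the standard library are available. Lean on these libraries where they do the work, as an engineer would, in place of code of your own. Each camera call takes 0.05 s, during which the arm holds its last target. There are 200 camera calls.

## Working session

There is one attempt and no reset: what is moved stays moved. The work goes in short steps, Python scripts to look and compute and a tool call to move; the robot and the scene stay as the last step left them, time stands still between calls to the robot, and variables do not carry over. Pictures are saved under pics/ and viewed, at most 10 in all, crops included, and the job is handed in when it is done.

Besides the shell and the picture viewer there is one more tool, called after "Emit:" in YAML: its name, and indented under it one key for each argument. arm_command: Moves the arm, as the interface text tells. Shift numbers are shares of 25 mm and turn numbers shares of 4 degrees, none past 1 either way. Its arguments: {"type":"object","properties":{"plan":{"type":"array","items":{"type":"array","items":{"type":"number"}}},"jaw":{"type":"number"},"force":{"type":"number"}},"required":["plan"]}

```bash
ls; mkdir -p pics; cat > h.py <<'E'
from station import *
import numpy as np, cv2
def K(c):
    f=c['color'].shape[0]/2/np.tan(np.radians(c['fovy'])/2)
    return np.array([[f,0,c['cx']],[0,f,c['cy']],[0,0,1.]])
F=np.diag([1,-1,-1.])
def proj(c,P):
    V=np.array(c['view']);R=F@V[:3,:3];t=F@V[:3,3]
    return cv2.projectPoints(np.array(P,float).reshape(-1,3),cv2.Rodrigues(R)[0],t,K(c),np.array(c['dist'],float))[0].reshape(-1,2)
def ray(c,uv,z):
    V=np.array(c['view']);R=F@V[:3,:3];t=F@V[:3,3]
    n=cv2.undistortPoints(np.array(uv,float).reshape(-1,1,2),K(c),np.array(c['dist'],float)).reshape(-1,2)
    d=np.c_[n,np.ones(len(n))]@R; o=-R.T@t
    return o+d*((z-o[2])/d[:,2])[:,None]
E
python3 - <<'E'
from h import *
ims=[]
for n in('top','side'):
    c=read_camera(n);cv2.imwrite(f'pics/{n}0.png',c['color'][...,::-1])
    for th,z in(('tall_beaker',0),('holder',0),('short_beaker',0)):
        for d in tip_of(n,th):
            uv=np.array(d['position'])*[512,384];print(n,th,round(d['confidence'],2),uv.round(),ray(c,[uv],0).round())
    o=np.linalg.inv(np.array(c['view']))[:3,3];print(o)
s=read_state();print(s)
E
```

```text
pics
top tall_beaker 0.58 [151. 217.] [[502. 215.   0.]]
top holder 0.8 [270. 170.] [[622. -18.   0.]]
top holder 0.72 [208. 171.] [[609. 110.   0.]]
top holder 0.69 [298. 239.] [[485. -86.   0.]]
top holder 0.66 [231. 227.] [[496.  50.   0.]]
top holder 0.63 [336. 174.] [[ 626. -155.    0.]]
top short_beaker 0.9 [372. 222.] [[ 534. -234.    0.]]
[ 360.4369986   -17.57500405 1001.0652377 ]
side tall_beaker 0.68 [233. 285.] [[497. 219.   0.]]
side holder 0.94 [199. 234.] [[613. 110.   0.]]
side holder 0.88 [228. 166.] [[ 634. -146.    0.]]
side holder 0.83 [278. 191.] [[476. -80.   0.]]
side holder 0.77 [220. 199.] [[608. -15.   0.]]
side holder 0.61 [258. 224.] [[495.  45.   0.]]
side short_beaker 0.83 [272. 149.] [[ 535. -254.    0.]]
[321.22178309 644.81240762 635.9609569 ]
{'time': 0.4, 'qpos': array([-7.19694939e+01,  1.26353611e+01,  8.74701122e+01,  1.06070928e-03,
        7.99118529e+01, -7.22288475e+00]), 'qvel': array([-0.04549295, -0.09596583, -0.07671392, -0.01334989, -0.05671317,
       -0.04534233]), 'tau': array([-6.07606535e-05, -4.96147406e+01, -3.89100766e+01, -1.93856108e-04,
        4.00204575e-03,  3.86103975e-07]), 'tool_pos': array([ 266.63293558, -565.16904133,  231.14491121]), 'orientation': array([[ 9.04431286e-01,  4.26619319e-01, -7.62676839e-05],
       [ 4.26619322e-01, -9.04431240e-01,  2.93189438e-04],
       [ 5.61014025e-05, -2.97706968e-04, -9.99999954e-01]]), 'contact_force': array([ 0.25547246, -0.48938583, -0.04380662]), 'torque': array([0.04147154, 0.02933409, 0.0136746 ]), 'grip_force': 0.0, 'finger_gap': 85.290489247284}
```

View pics/top0.png

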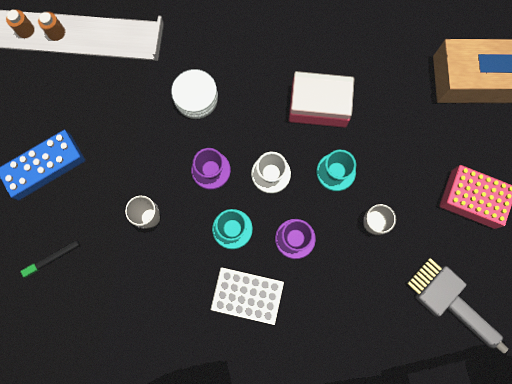

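View pics/side0.png

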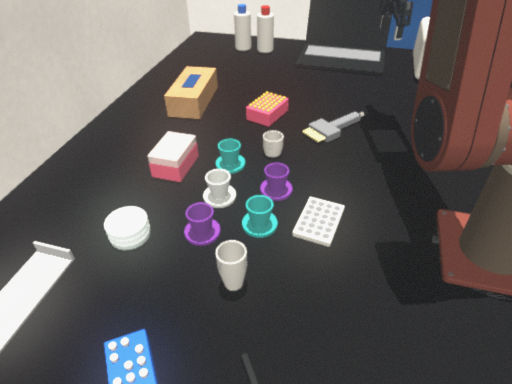

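The top view shows the pale metal holder at about (271,172), with purple and turquoise look-alikes around it. The tall beaker is at (143,212) and the short one at (380,220). The side view shows the holder at (219,190) and the tall beaker at (232,266).

```bash
cat >> h.py <<'E'
from scipy.optimize import least_squares
A=np.linspace(0,2*np.pi,60)
def ring(x,y,r,z): return np.c_[x+r*np.cos(A),y+r*np.sin(A),0*A+z]
MODEL={'tall_beaker':[[(18,0),(28,55)],[(28,55),(28,95)]],'holder':[[(40,0),(40,10)],[(22,10),(29,65)]],'short_beaker':[[(20,0),(28,40)],[(28,40),(28,55)]]}
def render(c,th,x,y,z0=0):
    m=np.zeros((384*4,512*4),np.uint8)
    for seg in MODEL[th]:
        p=np.vstack([proj(c,ring(x,y,r,z+z0)) for r,z in seg])
        cv2.fillConvexPoly(m,cv2.convexHull(((p+.5)*4).astype(np.int32)),1)
    return cv2.resize(m.astype(np.float32),(512,384),interpolation=cv2.INTER_AREA)
def cen(m):
    v,u=np.mgrid[:384,:512];return np.array([(m*u).sum(),(m*v).sum()])/m.sum()
def masks(n,th,uv):
    return min(silhouettes(n,th),key=lambda d:np.hypot(*(np.array(d['position'])*[512,384]-uv)))['mask']
def fit(th,guess,cams=('top','side')):
    obs=[]
    for n in cams:
        c=read_camera(n);m=masks(n,th,proj(c,[[*guess,40]])[0]);obs.append((n,c,m))
    for use in [obs]+[[o] for o in obs]:
        f=lambda q:np.concatenate([cen(render(c,th,*q))-cen(m) for _,c,m in use])
        r=least_squares(f,guess,diff_step=.01)
        print(th,[o[0] for o in use],r.x.round(1),r.fun.round(2),[(round(float((np.minimum(g:=render(c,th,*r.x),m)).sum()/np.maximum(g,m).sum()),2),m.sum()) for _,c,m in use])
    return obs
E
python3 - <<'E'
from h import *
fit('tall_beaker',[500,217]);fit('holder',[610,-16]);fit('short_beaker',[534,-240])
print(read_state()['time'])
E
```

```text
tall_beaker ['top', 'side'] [499.1 214.7] [ 0.01  0.29 -0.3  -0.07] [(0.96, np.int64(878)), (0.94, np.int64(1208))]
tall_beaker ['top'] [499.6 214.8] [-0.01 -0.01] [(0.96, np.int64(878))]
tall_beaker ['side'] [498.4 214.7] [ 0.   -0.01] [(0.95, np.int64(1208))]
holder ['top', 'side'] [614.7 -20.8] [ 0.13  0.27 -0.35  0.19] [(0.97, np.int64(1238)), (0.93, np.int64(938))]
holder ['top'] [615.2 -20.5] [ 0. -0.] [(0.97, np.int64(1238))]
holder ['side'] [614.  -21.9] [-0.   -0.01] [(0.93, np.int64(938))]
short_beaker ['top', 'side'] [ 531.7 -236.2] [-0.1   0.39 -0.42 -0.54] [(0.93, np.int64(780)), (0.91, np.int64(433))]
short_beaker ['top'] [ 532.5 -236.4] [0.   0.01] [(0.93, np.int64(780))]
short_beaker ['side'] [ 529.9 -233.7] [-0.   -0.01] [(0.92, np.int64(433))]
1.0
```

```bash
python3 - <<'E'
import station
print([n for n in dir(station) if n[0]!='_']); print(getattr(station,'pinch_z',None))
E
```

```text
['Unreachable', 'find_in', 'hand_in', 'pinch_z', 'read_camera', 'read_state', 'silhouettes', 'tip_of']
18.700000000000003
```

Emit:
arm_command:
  plan:
    - [0.4, -0.45, 0, 0, 0, 0]
    - [0.87, -0.97, 0, 0, 0, 0]
    - [0.87, -0.97, 0, 0, 0, 0]
    - [0.87, -0.97, 0, 0, 0, 0]
    - [0.87, -0.97, 0, 0, 0, 0]
    - [0.87, -0.97, 0, 0, 0, 0]
    - [0.87, -0.97, 0, 0, 0, 0]
    - [0.87, -0.97, 0, 0, 0, 0]
    - [0.87, -0.97, 0, 0, 0, 0]
    - [0.87, -0.97, 0, 0, 0, 0]
    - [0.87, -0.97, 0, 0, 0, 0]
    - [0.87, -0.97, 0, 0, 0, 0]
  jaw: 1
  force: 20

```text
time: 2.0
tool_pos: [373.7, -206.0, 231.6]
orientation: [[0.905, 0.426, 0.001], [0.426, -0.905, -0.0], [0.0, 0.001, -1.0]]
contact_force: [1.1, -1.0, 0.1]
finger_gap: 85.5
grip_force: 0.0
```

Emit:
arm_command:
  plan:
    - [0.87, -0.97, 0, 0, 0, 0]
    - [0.87, -0.97, 0, 0, 0, 0]
    - [0.87, -0.97, 0, 0, 0, 0]
    - [0.87, -0.97, 0, 0, 0, 0]
    - [0.87, -0.97, 0, 0, 0, 0]
    - [0.87, -0.97, 0, 0, 0, 0]
    - [0.87, -0.97, 0, 0, 0, 0]
    - [0.87, -0.97, 0, 0, 0, 0]
    - [0.87, -0.97, 0, 0, 0, 0]
    - [0.87, -0.97, 0, 0, 0, 0]
    - [0.87, -0.97, 0, 0, 0, 0]
    - [0.4, -0.45, 0, 0, 0, 0]

```text
time: 3.0
tool_pos: [480.8, 153.6, 231.5]
orientation: [[0.904, 0.429, 0.001], [0.429, -0.904, 0.001], [0.001, -0.001, -1.0]]
contact_force: [0.1, -0.4, -0.2]
finger_gap: 85.3
grip_force: 0.0
```

Emit:
arm_command:
  plan:
    - [0.85, -0.95, 0, 0, 0, 0]
    - [0.85, -0.95, 0, 0, 0, 0]
    - [0, 0, 1, 0, 0, 0]
    - [0, 0, 1, 0, 0, 0]
    - [0, 0, 1, 0, 0, 0]
    - [0, 0, 1, 0, 0, 0]
    - [0, 0, 0.5, 0, 0, 0]
    - [0, 0, 0, 0, 0, 0]

```text
time: 3.67
tool_pos: [496.0, 210.7, 115.4]
orientation: [[0.904, 0.427, -0.006], [0.427, -0.904, -0.002], [-0.006, -0.001, -1.0]]
contact_force: [0.6, -0.7, -0.7]
finger_gap: 85.2
grip_force: 0.0
```

```bash
python3 - <<'E'
from h import *
c=read_camera('side');cv2.imwrite('pics/s1.png',cv2.resize(c['color'][180:330,150:350,::-1],None,fx=3,fy=3))
s=read_state();print(s['tool_pos'],s['orientation'])
E
```

```text
[497.40154447 211.06239268 117.63453937] [[ 9.04451897e-01  4.26564613e-01 -3.06541664e-03]
 [ 4.26564344e-01 -9.04456888e-01 -7.74076374e-04]
 [-3.10273079e-03 -6.07482594e-04 -9.99995002e-01]]
```

View pics/s1.png

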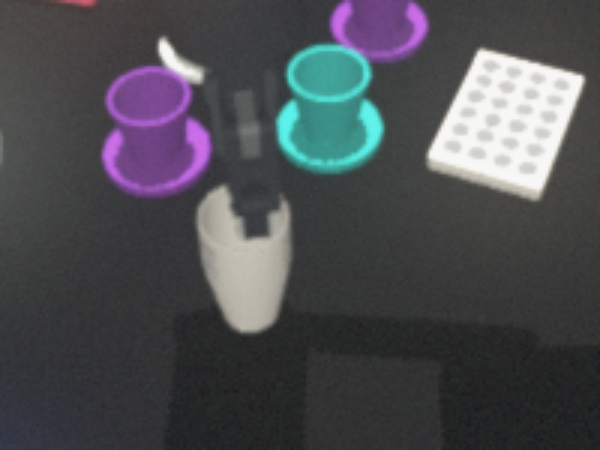

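The side view (3x crop) shows the gripper just above the tall beaker at (245,215), clear of its rim. The beaker hasn't moved, so I'll descend.

Emit:
arm_command:
  plan:
    - [0.12, -0.1, 0.3, 0, 0, 0]
    - [0, 0, 0.7, 0, 0, 0]
    - [0, 0, 0.7, 0, 0, 0]
    - [0, 0, 0.5, 0, 0, 0]
    - [0, 0, 0.2, 0, 0, 0]
    - [0, 0, 0, 0, 0, 0]
    - [0, 0, 0, 0, 0, 0]

```text
time: 4.3
tool_pos: [500.7, 215.1, 59.5]
orientation: [[0.904, 0.427, 0.001], [0.427, -0.904, 0.0], [0.001, 0.0, -1.0]]
contact_force: [-0.8, -0.5, -0.0]
finger_gap: 85.1
grip_force: 0.0
```

Emit:
arm_command:
  plan:
    - [0, 0, 0, 0, 0, 0]
    - [0, 0, 0, 0, 0, 0]
    - [0, 0, 0, 0, 0, 0]
    - [0, 0, 0, 0, 0, 0]
    - [0, 0, 0, 0, 0, 0]
    - [0, 0, 0, 0, 0, 0]
    - [0, 0, 0, 0, 0, 0]
    - [0, 0, 0, 0, 0, 0]
  jaw: 0
  force: 25

```text
time: 4.97
tool_pos: [501.2, 215.2, 60.1]
orientation: [[0.904, 0.427, 0.002], [0.427, -0.904, 0.001], [0.002, 0.0, -1.0]]
contact_force: [-0.1, 0.5, 6.6]
finger_gap: 55.6
grip_force: 27.1
```

Emit:
arm_command:
  plan:
    - [0, 0, -0.3, 0, 0, 0]
    - [0, 0, -0.7, 0, 0, 0]
    - [0, 0, -1, 0, 0, 0]
    - [0, 0, -1, 0, 0, 0]
    - [0, 0, -1, 0, 0, 0]
    - [0, 0, -0.7, 0, 0, 0]
    - [0, 0, -0.3, 0, 0, 0]
    - [0, 0, 0, 0, 0, 0]

```text
time: 5.63
tool_pos: [501.2, 215.3, 186.1]
orientation: [[0.904, 0.427, 0.004], [0.427, -0.904, 0.001], [0.004, 0.001, -1.0]]
contact_force: [-0.1, -0.8, -0.6]
finger_gap: 55.3
grip_force: 26.8
```

Emit:
arm_command:
  plan:
    - [0, 0.4, 0, 0, 0, 0]
    - [0, 0.8, 0, 0, 0, 0]
    - [0, 1, 0, 0, 0, 0]
    - [0, 1, 0, 0, 0, 0]
    - [0, 1, 0, 0, 0, 0]
    - [0, 1, 0, 0, 0, 0]
    - [0, 1, 0, 0, 0, 0]
    - [0, 1, 0, 0, 0, 0]
    - [0, 1, 0, 0, 0, 0]
    - [0, 0.9, 0, 0, 0, 0]
    - [0, 0.8, 0, 0, 0, 0]
    - [0, 0.5, 0, 0, 0, 0]

```text
time: 6.63
tool_pos: [610.4, -22.8, 181.1]
orientation: [[0.905, 0.425, -0.004], [0.425, -0.905, -0.0], [-0.003, -0.002, -1.0]]
contact_force: [-0.2, 0.1, -0.8]
finger_gap: 55.7
grip_force: 26.8
```

Emit:
arm_command:
  plan:
    - [0, 0, 0, 0, 0, 0]
    - [0, 0, 0, 0, 0, 0]
    - [0, 0, 0, 0, 0, 0]

```text
time: 6.88
tool_pos: [610.2, -19.5, 182.8]
orientation: [[0.904, 0.427, -0.002], [0.427, -0.904, 0.001], [-0.001, -0.001, -1.0]]
contact_force: [0.2, -0.2, -0.2]
finger_gap: 56.1
grip_force: 26.8
```

```bash
python3 - <<'E'
from h import *
s=read_state();print(s['tool_pos'],s['contact_force'],s['finger_gap'],s['grip_force'])
c=read_camera('side')
im=c['color'][...,::-1].copy()
m=[d['mask'] for d in silhouettes('side','tall_beaker')[:1]]
big=cv2.resize(im,None,fx=3,fy=3)
zb=s['tool_pos'][2]-60.1
for r,z in((18,0),(28,55)):
    p=proj(c,ring(s['tool_pos'][0],s['tool_pos'][1],r,zb+z)); cv2.polylines(big,[((p+.5)*3).astype(np.int32)],True,(0,255,0),1)
for r,z in((40,0),(26,65)):
    p=proj(c,ring(614.7,-21,r,z)); cv2.polylines(big,[((p+.5)*3).astype(np.int32)],True,(0,0,255),1)
cv2.imwrite('pics/s2.png',big[300:700,450:950])
E
```

```text
[610.1979693  -19.45223062 182.84609007] [ 0.15129935 -0.1631869  -0.22241053] 56.061352759649644 26.84452540241182
```

View pics/s2.png

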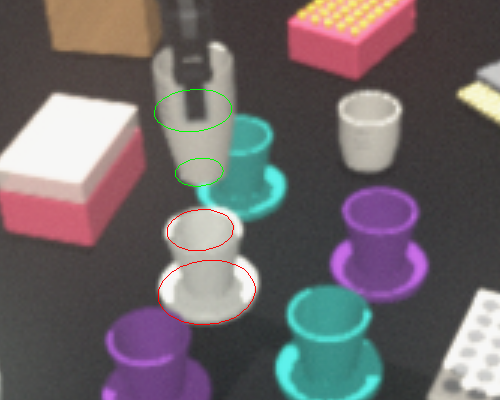

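The side view (3x crop) shows the beaker held upright above the holder, foot at (200,175). It matches the predicted ring, and the holder mouth at (201,230) matches too. I'll correct by about 6 mm, lower to just above the mouth and check again.

Emit:
arm_command:
  plan:
    - [0.22, 0.14, 0.3, 0, 0, 0]
    - [0, 0, 0.6, 0, 0, 0]
    - [0, 0, 0.6, 0, 0, 0]
    - [0, 0, 0.4, 0, 0, 0]
    - [0, 0, 0.15, 0, 0, 0]
    - [0, 0, 0, 0, 0, 0]
    - [0, 0, 0, 0, 0, 0]
    - [0, 0, 0, 0, 0, 0]

```text
time: 7.65
tool_pos: [618.2, -21.0, 133.6]
orientation: [[0.904, 0.427, 0.002], [0.427, -0.904, -0.0], [0.001, 0.001, -1.0]]
contact_force: [0.6, -0.2, -0.6]
finger_gap: 55.6
grip_force: 26.9
```

```bash
python3 - <<'E'
from h import *
s=read_state();print(s['tool_pos'],s['orientation'][:,2],s['contact_force'])
out=[]
for n in('side','top'):
    c=read_camera(n)
    big=cv2.resize(c['color'][...,::-1],None,fx=4,fy=4,interpolation=cv2.INTER_CUBIC)
    u,v=(proj(c,[[614.7,-21,65]])[0]*4).astype(int)
    zb=s['tool_pos'][2]-60.1; a=big.copy()
    for r,z in((18,zb),(28,zb+95)):
        p=proj(c,ring(614.7,-21,r,z)); cv2.polylines(a,[((p+.5)*4).astype(np.int32)],True,(0,255,0),1)
    for r,z in((40,0),(26,65)):
        p=proj(c,ring(614.7,-21,r,z)); cv2.polylines(a,[((p+.5)*4).astype(np.int32)],True,(0,0,255),1)
    out.append(a[v-300:v+200,u-190:u+190])
cv2.imwrite('pics/s3.png',np.hstack(out))
E
```

```text
[618.20150876 -21.04876692 133.5538421 ] [ 1.58010109e-03 -2.66043680e-04 -9.99998716e-01] [ 0.63433644 -0.21965095 -0.6322252 ]
```

View pics/s3.png

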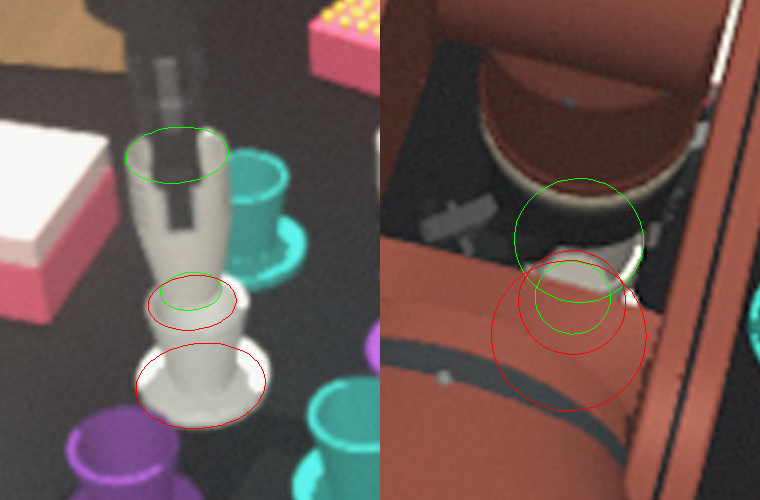

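The left half (side view, 4x crop) shows the beaker over the holder mouth. Its rim is centred near (180,155) and the mouth near (195,300), both within about 1 mm of prediction. The right half (top view) is mostly hidden by the arm. Now I'll lower it slowly.

Emit:
arm_command:
  plan:
    - [-0.04, 0, 0.1, 0, 0, 0]
    - [0, 0, 0.2, 0, 0, 0]
    - [0, 0, 0.2, 0, 0, 0]
    - [0, 0, 0.2, 0, 0, 0]
    - [0, 0, 0.2, 0, 0, 0]
    - [0, 0, 0.15, 0, 0, 0]
    - [0, 0, 0.1, 0, 0, 0]
    - [0, 0, 0, 0, 0, 0]
    - [0, 0, 0, 0, 0, 0]

```text
time: 8.5
tool_pos: [616.5, -21.4, 103.6]
orientation: [[0.904, 0.427, -0.0], [0.427, -0.904, 0.0], [-0.0, -0.0, -1.0]]
contact_force: [0.2, -0.4, -1.2]
finger_gap: 55.9
grip_force: 26.9
```

Bottom is at about 43.5 mm, inside the mouth with no contact.

Emit:
arm_command:
  plan:
    - [0, 0, 0.08, 0, 0, 0]
    - [0, 0, 0.08, 0, 0, 0]
    - [0, 0, 0.08, 0, 0, 0]
    - [0, 0, 0.08, 0, 0, 0]
    - [0, 0, 0.08, 0, 0, 0]
    - [0, 0, 0, 0, 0, 0]
    - [0, 0, 0, 0, 0, 0]

```text
time: 9.08
tool_pos: [616.2, -21.2, 93.4]
orientation: [[0.904, 0.427, -0.001], [0.427, -0.904, 0.0], [-0.001, -0.001, -1.0]]
contact_force: [-0.6, 0.6, -1.0]
finger_gap: 56.0
grip_force: 26.9
```

Emit:
arm_command:
  plan:
    - [0, 0, 0.04, 0, 0, 0]
    - [0, 0, 0.04, 0, 0, 0]
    - [0, 0, 0.04, 0, 0, 0]
    - [0, 0, 0.04, 0, 0, 0]
    - [0, 0, 0, 0, 0, 0]
    - [0, 0, 0, 0, 0, 0]

```text
time: 9.58
tool_pos: [616.1, -20.8, 89.8]
orientation: [[0.904, 0.427, -0.001], [0.427, -0.904, 0.001], [-0.001, -0.001, -1.0]]
contact_force: [-3.7, 3.4, 3.8]
finger_gap: 55.7
grip_force: 27.1
```

Light one-sided contact. I'll shift 1 mm along the reaction and continue.

Emit:
arm_command:
  plan:
    - [-0.015, -0.04, 0, 0, 0, 0]
    - [0, 0, 0, 0, 0, 0]
    - [0, 0, 0, 0, 0, 0]

```text
time: 9.83
tool_pos: [615.8, -20.7, 89.8]
orientation: [[0.904, 0.427, 0.0], [0.427, -0.904, 0.0], [0.0, 0.0, -1.0]]
contact_force: [-1.0, 2.3, 0.2]
finger_gap: 55.8
grip_force: 27.0
```

Emit:
arm_command:
  plan:
    - [-0.015, -0.04, 0.04, 0, 0, 0]
    - [0, 0, 0.04, 0, 0, 0]
    - [0, 0, 0, 0, 0, 0]
    - [0, 0, 0, 0, 0, 0]

```text
time: 10.17
tool_pos: [615.2, -20.3, 87.6]
orientation: [[0.904, 0.427, 0.0], [0.427, -0.904, -0.0], [0.0, 0.0, -1.0]]
contact_force: [0.2, 0.1, 0.0]
finger_gap: 55.6
grip_force: 26.9
```

Emit:
arm_command:
  plan:
    - [0, 0, 0.04, 0, 0, 0]
    - [0, 0, 0, 0, 0, 0]
    - [0, 0, 0, 0, 0, 0]

```text
time: 10.42
tool_pos: [615.1, -20.1, 86.7]
orientation: [[0.904, 0.427, 0.0], [0.427, -0.904, -0.0], [-0.0, 0.0, -1.0]]
contact_force: [-0.0, 0.3, -0.6]
finger_gap: 55.8
grip_force: 26.9
```

Emit:
arm_command:
  plan:
    - [0, 0, 0.04, 0, 0, 0]
    - [0, 0, 0, 0, 0, 0]
    - [0, 0, 0, 0, 0, 0]

```text
time: 10.67
tool_pos: [615.1, -20.0, 85.7]
orientation: [[0.904, 0.427, 0.0], [0.427, -0.904, 0.0], [0.0, -0.0, -1.0]]
contact_force: [-0.2, -0.3, -0.4]
finger_gap: 56.0
grip_force: 26.9
```

Emit:
arm_command:
  plan:
    - [0, 0, 0.03, 0, 0, 0]
    - [0, 0, 0, 0, 0, 0]
    - [0, 0, 0, 0, 0, 0]

```text
time: 10.92
tool_pos: [615.1, -19.9, 85.1]
orientation: [[0.904, 0.427, 0.0], [0.427, -0.904, 0.0], [0.0, -0.0, -1.0]]
contact_force: [-0.0, 0.6, 0.7]
finger_gap: 55.8
grip_force: 27.0
```

Emit:
arm_command:
  plan:
    - [0, 0, 0.02, 0, 0, 0]
    - [0, 0, 0, 0, 0, 0]
    - [0, 0, 0, 0, 0, 0]

```text
time: 11.17
tool_pos: [615.2, -19.9, 84.9]
orientation: [[0.904, 0.427, 0.0], [0.427, -0.904, 0.0], [0.0, 0.0, -1.0]]
contact_force: [-1.7, 0.6, 3.9]
finger_gap: 55.4
grip_force: 27.2
```

It's seated, with a 4 N upward reaction at the expected height. Releasing.

Emit:
arm_command:
  plan:
    - [0, 0, 0, 0, 0, 0]
    - [0, 0, 0, 0, 0, 0]
    - [0, 0, 0, 0, 0, 0]
    - [0, 0, 0, 0, 0, 0]
    - [0, 0, 0, 0, 0, 0]
    - [0, 0, 0, 0, 0, 0]
    - [0, 0, 0, 0, 0, 0]
    - [0, 0, 0, 0, 0, 0]
  jaw: 1

```text
time: 11.83
tool_pos: [615.0, -20.0, 84.5]
orientation: [[0.904, 0.427, -0.0], [0.427, -0.904, -0.0], [-0.0, -0.0, -1.0]]
contact_force: [-0.1, 0.1, 0.8]
finger_gap: 85.3
grip_force: 0.0
```

Emit:
arm_command:
  plan:
    - [0, 0, -0.2, 0, 0, 0]
    - [0, 0, -0.4, 0, 0, 0]
    - [0, 0, -0.7, 0, 0, 0]
    - [0, 0, -1, 0, 0, 0]
    - [0, 0, -1, 0, 0, 0]
    - [0, 0, -1, 0, 0, 0]
    - [0, 0, -1, 0, 0, 0]
    - [0, 0, -0.5, 0, 0, 0]
    - [0, 0, 0, 0, 0, 0]
    - [0, 0, 0, 0, 0, 0]

```text
time: 12.67
tool_pos: [615.4, -20.0, 230.2]
orientation: [[0.904, 0.427, 0.002], [0.427, -0.904, -0.0], [0.001, 0.001, -1.0]]
contact_force: [0.7, 1.0, -0.7]
finger_gap: 85.7
grip_force: 0.0
```

```bash
python3 - <<'E'
from h import *
c=read_camera('side')
big=cv2.resize(c['color'][...,::-1],None,fx=4,fy=4,interpolation=cv2.INTER_CUBIC)
for r,z in((28,80),(28,120)):
    p=proj(c,ring(614,-20.5,r,z)); cv2.polylines(big,[((p+.5)*4).astype(np.int32)],True,(0,255,0),1)
cv2.imwrite('pics/s4.png',big[450:900,650:1250]);s=read_state();print(s['tool_pos'],s['finger_gap'],s['time'])
E
```

```text
[614.53469775 -19.91797961 228.51846823] 85.46837468987081 12.7167
```

View pics/s4.png

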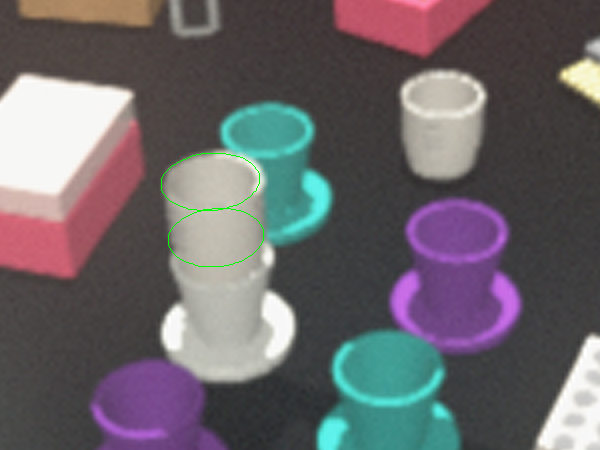

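The side view (4x crop) shows the tall beaker upright and seated in the white holder, its rim at (213,180) on the predicted ring. The holder is flat, and the short beaker at (442,125) hasn't moved. The gripper is clear, so I'm handing in.

```bash
python3 -c "
from station import *
print(hand_in())"
```

```text
the job is handed in; nothing more can be done
None
```

The tall beaker is seated upright and released in the pale metal holder, the short beaker is where it was, and I've handed the job in; no verdict came back.

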